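Hang the jar basket on the food warmer and switch it to keep-warm

ROBOT

A 6-joint arm with a two-finger parallel gripper is mounted at the origin on a cart in front of the work surface, level with it; the furniture and walls round the work are solid. World frame = base frame: x ahead of the robot, y to its left, z up, the work surface at z = 0. Lengths are in m, angles in rad, forces in N, time in s.
With the tool pointing down it reaches from about 0.25 to 0.85 m from the base axis. Payload 12.5 kg.
Tool frame: the origin (TCP) lies midway between the tips of the shut fingers; the grasp point (between the pads) lies env.grasp_offset behind it (env.grasp_offset is the distance from the TCP to the grasp point, in m); z points along the fingers, y is the line along which they close (so a half turn about z gives the same grasp; the last joint's range is limited). The gripper opens to 93 mm and grips with 3 to 60 N. Pads are 15 mm wide; open, the fingers measure 128 mm over their backs; the gripper's body (75 mm by 188 mm) begins 65 mm behind the grasp point.
Start: joints at [1.183, 0.351, 1.652, -0, 1.139, -0.085], TCP at [0.164, 0.525, 0.219] pointing down, gripper open.
Joint ranges: [-2.75, 2.75], [-0.79, 2.1], [0.01, 2.65], [-1.57, 4.71], [0.07, 3.14], [-2.87, 2.87]. Speed limits (rad/s): [2.22, 2.22, 2.79, 3.14, 3.14, 3.14].

INTERFACE

Orientations are given as a unit quaternion [w, x, y, z].
In Python, from workcell import env gives the robot as it stands. The module is installed in compiled form; this text tells all that it offers.
- The arm moves only by the tool play_rows, never from a script. Its argument "commands" is one flat list of numbers, 7 for each row, row after row: the finger opening in m, from 0 to 0.093, then the shift along the tool's x, y, z in m, then the turn, a rotation vector about the tool's x, y, z in degrees. In form: [jaw, tx, ty, tz, ax, ay, az, jaw, tx, ty, tz, ax, ay, az, ...]. A call has 1 to 8 rows; each row is the pose to reach, as a shift and turn from the pose commanded when the call began, along the tool's axes at that moment; what a row does not reach only later rows make up. A row lasts 1/8 s, in which the tool goes at most 62.5 mm and 10.7 degrees, less where a joint would pass 70% of its speed; a pose out of reach is approached as far as the arm can. A call with a gripper value outside its range is refused whole. The fingers move at their own pace and stop on an object; "squeeze" is the grip in N (left out, the last holds). Time passes only in rows, so rows that repeat a pose let the fingers close. It gives the time, the measured TCP pose, the force, the opening and the grip force at its end, in the units of the state.
- env.sense(): the state, without advancing time (a new reading comes with each control period).
- env.camera(name): name is "side" or "top"; returns a dict with "color" (400x640x3 uint8, red, green, blue), "z_map" (400x640 float32, m along the optical axis (not along the pixel's ray), 0 where there is no reading), "fx", "fy", "cx", "cy" (pixels), "position" and "orientation" of the camera in the world. Camera axes: x right, y down, z forward; pixel columns grow to the right and rows downward; lengths in m; the calibration is good to about 2 mm. A picture is of the moment at which its call begins.
- env.finish_job(): hands the job in; it is judged then, once.
Trained networks look in a picture, given as the dict that the camera call returned (one of the last four; its "shot" number tells which), for a name from the list of things; names that differ only in an ending like _2 or _b are one class to them, and where a whole thing is asked for, a point or a joint stands for the part that bears it (a point fixed in the world has none). Each returns a list of dicts, best first, with "score" (0 to 1); they miss things now and then, are a little off and sometimes report something else, mostly with a low value. They report only what shows in the picture. A call takes as long as a camera call.
- env.recognise(picture, name): "box" ([left, top, right, bottom] in pixels, round what is visible of it).
- env.masks_of(picture, name): "mask" (400x640 bool, what is visible of it) and "box" ([left, top, right, bottom] in pixels, round what is visible of it).
The state is a dict: "t": time; "joint_pos": joint angles; "dq": joint speeds; "effort": joint torques, N m; "tcp_pos": TCP position; "ee_rot": TCP orientation; "contact_force": force on the tool from outside, world axes, zero at the start; "wrist_torque": the same for the moment, N m; "width": opening from 0.0 (shut) to 1.0 (fully open); "grasp_force": force on a finger pad.
Only numpy, scipy, OpenCV 4.12 (cv2) and the standard library are available. Lean on these libraries where they do the work, as an engineer would, in place of code of your own. Each camera call takes 0.05 s, during which the arm holds its last target. There are 200 camera calls.

TASK

Take the wire basket with the jar in it off the rest stand and hang it on the food warmer's hook, carrying it level and without setting it down anywhere on the way. Once it hangs there and you have let go of it, press the red key fully down so that it stays down and the blue key pops up. Do not press the white or green key, and leave the tin, the tumbler and the spice jar near them where they stand.

Things in the scene. Friction and masses are not known exactly. Their poses are not given: they have to be found in the camera images.
- basket_grip (a point): middle of the wire basket's upright black grip, a post 20 mm (its x) by 24 mm (its y), 64 mm tall; 26 mm below its top, 42 mm above the cross bar. The basket below is 80 x 86 mm, 46 mm deep, underside 192 mm below this point; a wire at y = +-45 mm rises on either side to the cross bar. x points to the back of the stand it hangs on, y along the bar, z up. 0.4 to 0.7 kg with the jar
- basket_bar (a point): middle of the basket's 8 mm thick horizontal steel cross bar (along its y, 91 mm long), by which it hangs; 150 mm above the basket's underside
- jar_mid (a point): middle of the closed glass jar with a green lid (64 x 68 x 84 mm) that stands loose in the basket; its lid is 62 mm below the cross bar
- rest_cradle (a point): where the bar's middle lies when hung on the rest stand, 208 mm above the worktop. Two steel prongs (y = +-26 mm) run forward from a post 98 mm behind (+x), dip into 9 mm deep Vs that hold the bar, and end in red tips 16 mm in front (-x), their tops 11 mm above this point. x points to the post, y along the bar, z up
- stand: the rest stand, fixed: black base plate 185 x 120 mm, 12 mm high. Origin on the worktop under rest_cradle, same axes. Its prongs pass between cross bar and jar lid: lift the basket 20 to 45 mm, no more (30 to 35 is best), then draw it level towards -x by 80 mm or more before taking it elsewhere
- warm_cradle (a point): where the bar's middle must lie when hung on the warmer, 208 mm above the worktop: prongs, Vs and post just like the rest stand's. The basket goes on the reverse way: in from the front (-x) with the bar about 35 mm above this point, over the keys, then down into the Vs, the bar along y. x points to the post, y along the row of keys, z up
- warmer: the food warmer, fixed: white box 270 x 192 mm, 50 mm high, from 157 mm in front of the hook to 113 mm behind it, a dark hot plate under the hook and four keys in front. Origin on the worktop under warm_cradle, same axes; stand and warmer are each turned by up to 0.35 rad, and either may be the left one
- blue_key_top (a point): centre of the top face of the blue key, 40 mm (warmer's x) by 30 mm (warmer's y), pressed down at the start (standby); moves with the key. The keys stand in a row along the warmer's y, 42 mm apart, 122 mm in front of the hook, in an order that changes; a raised key's top is 70 mm above the worktop, a latched one's 58 mm. A hand wide along the warmer's x may meet the jar
- blue_key (a joint): how far the blue key is pressed down, in m: 0 up, about 0.0115 latched, 0.015 bottomed. Light spring, 1 to 2 N; it must go below 0.0125 to catch. Pressing a key past about 0.005 frees the one that was down, which springs up; a key let go too early springs up too
- red_key_top (a point): centre of the top face of the red key, 40 mm (warmer's x) by 30 mm (warmer's y), up at the start (keep warm); moves with the key. The keys stand in a row along the warmer's y, 42 mm apart, 122 mm in front of the hook, in an order that changes; a raised key's top is 70 mm above the worktop, a latched one's 58 mm. A hand wide along the warmer's x may meet the jar
- red_key (a joint): how far the red key is pressed down, in m: 0 up, about 0.0115 latched, 0.015 bottomed. Light spring, 1 to 2 N; it must go below 0.0125 to catch. Pressing a key past about 0.005 frees the one that was down, which springs up; a key let go too early springs up too
- white_key_top (a point): centre of the top face of the white key, 40 mm (warmer's x) by 30 mm (warmer's y), up at the start; moves with the key. The keys stand in a row along the warmer's y, 42 mm apart, 122 mm in front of the hook, in an order that changes; a raised key's top is 70 mm above the worktop, a latched one's 58 mm. A hand wide along the warmer's x may meet the jar
- white_key (a joint): how far the white key is pressed down, in m: 0 up, about 0.0115 latched, 0.015 bottomed. Light spring, 1 to 2 N; it must go below 0.0125 to catch. Pressing a key past about 0.005 frees the one that was down, which springs up; a key let go too early springs up too
- green_key_top (a point): centre of the top face of the green key, 40 mm (warmer's x) by 30 mm (warmer's y), up at the start; moves with the key. The keys stand in a row along the warmer's y, 42 mm apart, 122 mm in front of the hook, in an order that changes; a raised key's top is 70 mm above the worktop, a latched one's 58 mm. A hand wide along the warmer's x may meet the jar
- green_key (a joint): how far the green key is pressed down, in m: 0 up, about 0.0115 latched, 0.015 bottomed. Light spring, 1 to 2 N; it must go below 0.0125 to catch. Pressing a key past about 0.005 frees the one that was down, which springs up; a key let go too early springs up too
- tin_a_mid (a point): middle (half-way up) of the food tin, 75 mm across, 58 mm tall, standing in front of the rest stand; to be left alone
- tumbler_mid (a point): middle (half-way up) of the clear tumbler, 82 mm across, 86 mm tall, to the right of the rest stand; to be left alone
- spice_mid (a point): middle (half-way up) of the spice jar with a yellow cap, 42 mm across, 96 mm tall, to the right of the warmer; to be left alone

How it is judged:
By the outcome, as a careful person would: the job done as asked, in the order asked, and still so for the second after the job is handed in, with the robot touching nothing.
It also fails if it takes over 64 s, if anything falls off the work surface, if the arm or the gripper's body presses on something with over 40 N, if the wrist force passes 120 N, or if a joint passes its speed limit or range.

## Working session

There is one attempt and no reset: what is moved stays moved. The work goes in short steps, Python scripts to look and compute and a tool call to move; the robot and the scene stay as the last step left them, time stands still between calls to the robot, and variables do not carry over. Pictures are saved under pics/ and viewed, at most 10 in all, crops included, and the job is handed in when it is done.

Besides the shell and the picture viewer there is one more tool, called after "Emit:" as name(argument=value, ...) on one line, values as JSON. play_rows: Moves the arm, as the interface text tells. Its arguments: {"type":"object","properties":{"commands":{"type":"array"},"squeeze":{"type":"number"}},"required":["commands"]}

```bash
mkdir -p pics; cat > h.py <<'E'
import numpy as np, cv2
from scipy.spatial.transform import Rotation as R
from workcell import env
def rot(q): return R.from_quat([q[1],q[2],q[3],q[0]])
def cloud(p):
    z=p["z_map"]; v,u=np.mgrid[0:400,0:640]
    c=np.stack([(u-p["cx"])/p["fx"]*z,(v-p["cy"])/p["fy"]*z,z],-1)
    o=p["orientation"]; M=(rot(o).as_matrix() if np.shape(o)==(4,) else np.array(o))
    return c@M.T+np.array(p["position"])
def save(p,n): cv2.imwrite("pics/"+n,p["color"][...,::-1])
E
python3 - <<'E'
from h import *
s=env.sense(); print(s["t"],s["tcp_pos"],s["ee_rot"],env.grasp_offset)
P={}
for n in("top","side"):
    p=env.camera(n); save(p,n+"0.png"); W=cloud(p); print(n,p["position"],p["orientation"])
    for k in ["basket_grip","basket_bar","jar_mid","stand","warmer","blue_key","red_key","white_key","green_key","tin_a_mid","tumbler_mid","spice_mid"]:
        for m in env.masks_of(p,k)[:1]:
            q=W[m["mask"]&(p["z_map"]>0)]
            print(k,round(m["score"],2),[int(x) for x in m["box"]],len(q),np.median(q,0).round(3) if len(q) else'',np.percentile(q,[3,97],axis=0).round(3).tolist() if len(q) else '')
    np.savez(n+"0.npz",W=W,c=p["color"],z=p["z_map"])
E
```

```text
0.0 [0.163841   0.52467434 0.21812236] [-1.19551858e-04  1.50802306e-01  9.88563781e-01 -5.49032932e-04] 0.0188
top [ 0.41955871 -0.19546397  1.17206465] [-0.02913022  0.71642703 -0.69601318  0.03807088]
basket_grip 0.85 [224, 169, 272, 201] 764 [ 0.548 -0.035  0.103] [[0.511, -0.07, 0.056], [0.592, 0.018, 0.274]]
jar_mid 0.56 [236, 168, 268, 197] 407 [ 0.538 -0.03   0.142] [[0.522, -0.056, 0.067], [0.578, -0.001, 0.146]]
stand 0.59 [227, 132, 281, 216] 2497 [ 0.623 -0.037  0.014] [[0.488, -0.083, 0.006], [0.661, 0.029, 0.217]]
warmer 0.96 [336, 119, 427, 246] 7197 [ 0.575 -0.364  0.05 ] [[0.428, -0.457, 0.043], [0.684, -0.266, 0.216]]
blue_key 0.62 [344, 213, 356, 229] 171 [ 0.47  -0.282  0.058] [[0.451, -0.297, 0.054], [0.488, -0.269, 0.062]]
red_key 0.5 [375, 219, 388, 232] 184 [ 0.454 -0.363  0.069] [[0.435, -0.378, 0.053], [0.472, -0.349, 0.074]]
white_key 0.49 [362, 218, 374, 233] 164 [ 0.46  -0.323  0.07 ] [[0.442, -0.338, 0.065], [0.478, -0.309, 0.073]]
green_key 0.66 [393, 224, 406, 240] 188 [ 0.445 -0.406  0.069] [[0.427, -0.422, 0.056], [0.464, -0.391, 0.072]]
tin_a_mid 0.
[... 1047 characters left out ...]
, 0.008], [0.655, 0.02, 0.217]]
red_key 0.53 [318, 266, 346, 282] 287 [ 0.446 -0.369  0.069] [[0.43, -0.395, 0.051], [0.485, -0.335, 0.073]]
white_key 0.56 [316, 259, 337, 271] 186 [ 0.451 -0.33   0.07 ] [[0.437, -0.34, 0.056], [0.472, -0.308, 0.073]]
green_key 0.62 [331, 275, 355, 293] 355 [ 0.439 -0.414  0.066] [[0.423, -0.422, 0.052], [0.461, -0.381, 0.072]]
tin_a_mid 0.68 [250, 217, 279, 247] 853 [ 0.429 -0.06   0.043] [[0.4, -0.074, 0.003], [0.468, -0.002, 0.059]]
tumbler_mid 0.59 [312, 207, 342, 250] 1154 [ 0.551 -0.164  0.06 ] [[0.521, -0.18, 0.007], [0.596, -0.101, 0.086]]
spice_mid 0.89 [432, 263, 459, 317] 1203 [ 0.609 -0.522  0.055] [[0.599, -0.533, 0.002], [0.638, -0.495, 0.097]]
```

```bash
python3 - <<'E'
from h import *
def rect(q): 
    r=cv2.minAreaRect((q[:,:2]*1000).astype(np.float32)); return r
for n in("top","side"):
    d=np.load(n+"0.npz"); W=d["W"]; ok=d["z"]>0
    X,Y,Z=W[...,0],W[...,1],W[...,2]
    a=ok&(Z>.007)&(Z<.017)&(X>.44)&(X<.75)&(Y>-.11)&(Y<.1)
    b=ok&(Z>.046)&(Z<.054)&(X>.38)&(X<.75)&(Y>-.52)&(Y<-.22)
    for m in(a,b):
        m=cv2.morphologyEx(m.astype(np.uint8),cv2.MORPH_OPEN,np.ones((3,3)))>0
        print(n,rect(W[m]))
    c=ok&(Z>.195)&(X>.4)&(X<.75)&(Y<.1)&(Y>-.5)
    q=W[c]; 
    for nm,s in(("basket",q[:,1]>-.15),("hook",q[:,1]<-.2)):
        t=q[s]; print(nm,len(t))
        for lo,hi in((.195,.21),(.21,.225),(.25,.27),(.27,.285)):
            u=t[(t[:,2]>lo)&(t[:,2]<hi)]
            if len(u): print(lo,len(u),u.mean(0).round(4),u.min(0).round(3),u.max(0).round(3))
d=np.load("top0.npz")["c"][110:260,210:470]; e=np.load("side0.npz")["c"][110:330,240:480]
im=np.zeros((600,800,3),np.uint8)
d=cv2.resize(d,None,fx=1.9,fy=1.9,interpolation=2); im[:d.shape[0],:d.shape[1]]=d
e=cv2.resize(e,None,fx=1.4,fy=1.4,interpolation=2); im[600-e.shape[0]:,800-e.shape[1]:]=e
cv2.imwrite("pics/c0.png",im[...,::-1])
E
```

```text
top ((574.5177001953125, -26.14523696899414), (181.02951049804688, 118.20840454101562), 0.2964339554309845)
top ((554.9815673828125, -363.0986633300781), (189.44920349121094, 265.7978210449219), 79.12653350830078)
basket 8923
0.195 247 [ 0.5809 -0.0282  0.2072] [ 0.542 -0.073  0.197] [0.665 0.024 0.21 ]
0.21 633 [ 0.6266 -0.0263  0.2142] [ 0.531 -0.068  0.21 ] [0.664 0.021 0.224]
0.25 31 [ 0.548  -0.031   0.2617] [ 0.542 -0.037  0.253] [ 0.562 -0.013  0.27 ]
0.27 95 [ 0.5513 -0.0249  0.2732] [ 0.542 -0.037  0.27 ] [ 0.56  -0.013  0.277]
hook 13442
0.195 177 [ 0.6113 -0.3724  0.2065] [ 0.565 -0.419  0.198] [ 0.683 -0.336  0.21 ]
0.21 604 [ 0.6557 -0.3816  0.2146] [ 0.552 -0.425  0.21 ] [ 0.695 -0.335  0.221]
side ((552.0369262695312, -23.342483520507812), (221.65267944335938, 124.323974609375), 1.0676398277282715)
side ((547.4567260742188, -386.1070861816406), (242.8710479736328, 266.0149841308594), 79.34715270996094)
basket 698
0.195 208 [ 0.5912 -0.037   0.2054] [ 0.535 -0.075  0.195] [0.659 0.019 0.21 ]
0.21 281 [ 0.602  -0.0304  0.215 ] [ 0.526 -0.072  0.21 ] [0.66  0.018 0.225]
0.25 81 [ 0.5459 -0.0302  0.2604] [ 0.537 -0.041  0.25 ] [ 0.56  -0.014  0.27 ]
0.27 32 [ 0.5475 -0.0272  0.2739] [ 0.54  -0.037  0.271] [ 0.558 -0.013  0.276]
hook 737
0.195 314 [ 0.6184 -0.3821  0.2051] [ 0.556 -0.426  0.195] [ 0.679 -0.337  0.21 ]
0.21 423 [ 0.6404 -0.3839  0.2144] [ 0.548 -0.426  0.21 ] [ 0.687 -0.334  0.22 ]
```

View pics/c0.png

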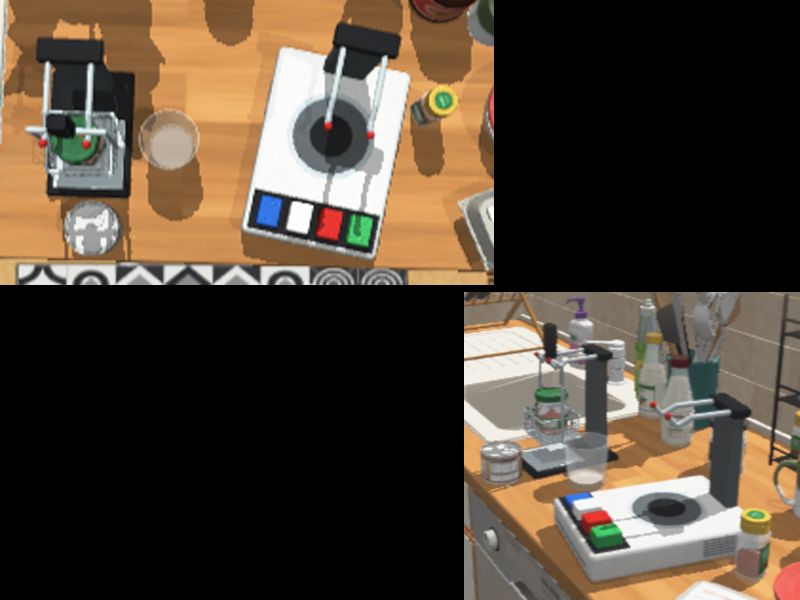

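```bash
cat >> h.py <<'E'
def plan(pos,yaw):
    """shift/turn in present tool axes to reach TCP pos, tool down, tool y at world (-sin yaw, cos yaw)"""
    s=env.sense(); C=rot(s["ee_rot"]); c,n=np.cos(yaw),np.sin(yaw)
    T=R.from_matrix(np.array([[-c,-n,0],[-n,c,0],[0,0,-1]]).T@np.eye(3)) if False else R.from_matrix(np.column_stack([[-c,-n,0],[-n,c,0],[0,0,-1]]))
    print("t",s["t"],"tcp",np.round(s["tcp_pos"],4),"F",np.round(s["contact_force"],1),"w",round(s["width"],3),"g",s["grasp_force"])
    print("shift",np.round(C.inv().apply(np.array(pos)-s["tcp_pos"]),4),"turn",np.round(np.degrees((C.inv()*T).as_rotvec()),2))
E
sed -i 's/T=.*if False else /T=/' h.py
python3 -c "
from h import *
plan([.5515,-.025,.33],0.005)"
```

```text
t 1.3 tcp [0.164  0.525  0.2186] F [ 0.4  0.5 -0.1] w 0.998 g 0.0
shift [-0.5339 -0.4094 -0.1113] turn [ -0.     0.   -17.64]
```

Emit:
play_rows(commands=[0.093, -0.02, -0.015, -0.04, 0, 0, 0, 0.093, -0.06, -0.046, -0.09, 0, 0, -4, 0.093, -0.107, -0.082, -0.111, 0, 0, -8, 0.093, -0.15, -0.115, -0.111, 0, 0, -12, 0.093, -0.195, -0.15, -0.111, 0, 0, -17.6, 0.093, -0.24, -0.184, -0.111, 0, 0, -17.6, 0.093, -0.28, -0.215, -0.111, 0, 0, -17.6, 0.093, -0.32, -0.245, -0.111, 0, 0, -17.6])

```text
t: 2.3
tcp_pos: [0.3971, 0.1941, 0.3299]
ee_rot: [0.0, -0.002, 1.0, 0.0]
contact_force: [1.3, 0.9, -0.2]
width: 0.997
grasp_force: 0.0
```

```bash
python3 -c "
from h import *
plan([.5515,-.025,.33],0.005)"
```

```text
t 2.3 tcp [0.3971 0.1941 0.3299] F [ 1.3  0.9 -0.2] w 0.997 g 0.0
shift [-1.535e-01 -2.198e-01 -1.000e-04] turn [ 0.01  0.03 -0.05]
```

Emit:
play_rows(commands=[0.093, -0.026, -0.038, 0, 0, 0, 0, 0.093, -0.052, -0.076, 0, 0, 0, 0, 0.093, -0.08, -0.114, 0, 0, 0, 0, 0.093, -0.106, -0.152, 0, 0, 0, 0, 0.093, -0.135, -0.19, 0, 0, 0, 0, 0.093, -0.152, -0.217, 0, 0, 0, 0, 0.093, -0.153, -0.219, 0, 0, 0, 0, 0.093, -0.153, -0.219, 0, 0, 0, 0])

```text
t: 3.3
tcp_pos: [0.55, -0.0222, 0.3296]
ee_rot: [-0.0, -0.002, 1.0, 0.0]
contact_force: [0.6, -0.1, 0.4]
width: 0.999
grasp_force: 0.0
```

```bash
python3 - <<'E'
from h import *
plan([.5515,-.025,.231],0.005)
p=env.camera("side"); W=cloud(p); save(p,"s1.png")
m=(p["z_map"]>0)&(W[...,2]>.25)&(W[...,2]<.279)&(W[...,0]>.5)&(W[...,0]<.6)&(abs(W[...,1]+.03)<.05)
print(W[m].min(0),W[m].max(0),m.sum())
c=p["color"][60:260,200:420]; cv2.imwrite("pics/s1c.png",cv2.resize(c,None,fx=2.7,fy=2.7)[...,::-1])
E
```

```text
t 3.3 tcp [ 0.55   -0.0222  0.3296] F [ 0.6 -0.1  0.4] w 0.999 g 0.0
shift [-0.0016 -0.0029  0.0986] turn [ 0.01 -0.02 -0.04]
[ 0.53665824 -0.03880262  0.25021185] [ 0.56110323 -0.01232418  0.27707909] 112
```

View pics/s1c.png

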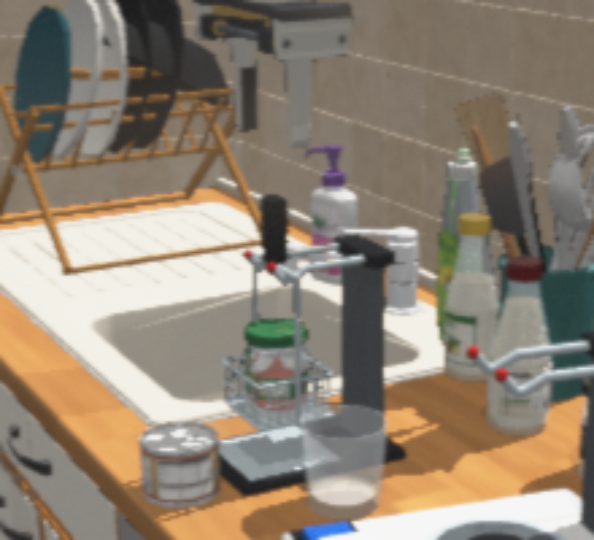

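Fingers (243 and 300, 100) straddle the black grip (272, 230) evenly. Descending and gripping.

Emit:
play_rows(commands=[0.093, -0.001, -0.003, 0.015, 0, 0, 0, 0.093, -0.001, -0.003, 0.035, 0, 0, 0, 0.093, -0.001, -0.003, 0.055, 0, 0, 0, 0.093, -0.001, -0.003, 0.075, 0, 0, 0, 0.093, -0.001, -0.003, 0.09, 0, 0, 0, 0.093, -0.001, -0.003, 0.098, 0, 0, 0, 0.093, -0.001, -0.003, 0.098, 0, 0, 0, 0.093, -0.001, -0.003, 0.098, 0, 0, 0])

```text
t: 4.35
tcp_pos: [0.5516, -0.0256, 0.2322]
ee_rot: [0.001, -0.002, 1.0, -0.0]
contact_force: [0.7, -0.1, 0.3]
width: 1.002
grasp_force: 0.0
```

Emit:
play_rows(commands=[0.06, 0, 0, 0, 0, 0, 0, 0.04, 0, 0, 0, 0, 0, 0, 0.03, 0, 0, 0, 0, 0, 0, 0.015, 0, 0, 0, 0, 0, 0, 0.015, 0, 0, 0, 0, 0, 0, 0.015, 0, 0, 0, 0, 0, 0, 0.015, 0, 0, 0, 0, 0, 0, 0.015, 0, 0, 0, 0, 0, 0], squeeze=45)

```text
t: 5.35
tcp_pos: [0.5514, -0.0255, 0.2318]
ee_rot: [0.0, -0.002, 1.0, 0.0]
contact_force: [0.2, 0.7, 1.4]
width: 0.256
grasp_force: 45.0
```

Emit:
play_rows(commands=[0.015, 0, 0, -0.003, 0, 0, 0, 0.015, 0, 0, -0.008, 0, 0, 0, 0.015, 0, 0, -0.014, 0, 0, 0, 0.015, 0, 0, -0.02, 0, 0, 0, 0.015, 0, 0, -0.026, 0, 0, 0, 0.015, 0, 0, -0.031, 0, 0, 0, 0.015, 0, 0, -0.033, 0, 0, 0, 0.015, 0, 0, -0.033, 0, 0, 0])

```text
t: 6.35
tcp_pos: [0.5513, -0.0256, 0.2647]
ee_rot: [0.0, -0.002, 1.0, -0.0]
contact_force: [-0.1, 0.4, -5.4]
width: 0.257
grasp_force: 45.0
```

Emit:
play_rows(commands=[0.015, 0.004, 0, 0, 0, 0, 0, 0.015, 0.012, 0, 0, 0, 0, 0, 0.015, 0.024, 0, 0, 0, 0, 0, 0.015, 0.038, 0, 0, 0, 0, 0, 0.015, 0.052, 0, 0, 0, 0, 0, 0.015, 0.066, 0, 0, 0, 0, 0, 0.015, 0.08, 0, 0, 0, 0, 0, 0.015, 0.094, 0, 0, 0, 0, 0])

```text
t: 7.35
tcp_pos: [0.4564, -0.026, 0.2647]
ee_rot: [0.0, -0.002, 1.0, -0.0]
contact_force: [-0.9, -0.2, -5.2]
width: 0.257
grasp_force: 45.0
```

```bash
python3 - <<'E'
from h import *
yaw=-np.radians(11.1); c,s=np.cos(yaw),np.sin(yaw)
print(env.sense()["ee_rot"])
for dx in(-.11,0): plan([.5766+c*dx,-.3675+s*dx,.232+.035],yaw)
p=env.camera("side"); c=p["color"][60:260,180:400]; cv2.imwrite("pics/s2c.png",cv2.resize(c,None,fx=2.7,fy=2.7)[...,::-1])
E
```

```text
[ 3.84919641e-05 -2.18595151e-03  9.99997610e-01 -9.51743607e-06]
t 7.35 tcp [ 0.4564 -0.026   0.2647] F [-0.9 -0.2 -5.2] w 0.257 g 44.97204780578613
shift [-0.0109 -0.3203 -0.0023] turn [-0.    0.   11.35]
t 7.35 tcp [ 0.4564 -0.026   0.2647] F [-0.9 -0.2 -5.2] w 0.257 g 44.97204780578613
shift [-0.1187 -0.342  -0.0023] turn [-0.    0.   11.35]
```

View pics/s2c.png

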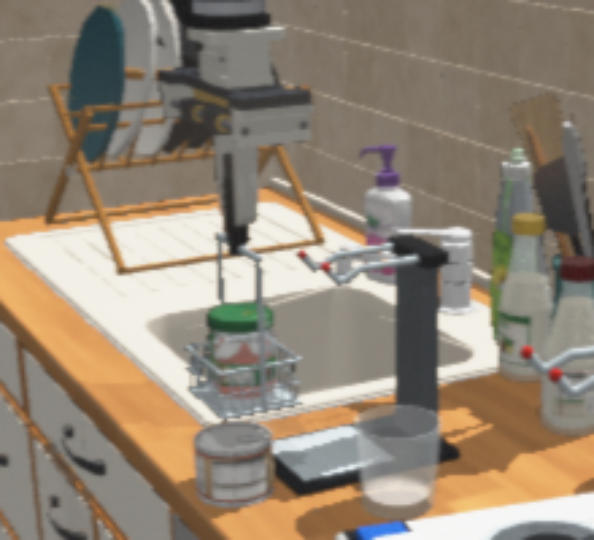

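The basket is clear of the stand and level, above tin (235, 430) height. Carrying across.

Emit:
play_rows(commands=[0.015, 0, -0.004, -0.002, 0, 0, 0, 0.015, 0, -0.013, -0.004, 0, 0, 0, 0.015, 0, -0.027, -0.005, 0, 0, 0, 0.015, -0.001, -0.045, -0.005, 0, 0, 0.5, 0.015, -0.002, -0.067, -0.005, 0, 0, 1.5, 0.015, -0.003, -0.09, -0.005, 0, 0, 2.5, 0.015, -0.004, -0.114, -0.005, 0, 0, 3.5, 0.015, -0.005, -0.138, -0.005, 0, 0, 4.5])

```text
t: 8.4
tcp_pos: [0.4629, -0.1658, 0.2695]
ee_rot: [-0.0, 0.038, 0.999, -0.0]
contact_force: [0.1, -0.1, -4.7]
width: 0.255
grasp_force: 45.0
```

```bash
python3 - <<'E'
from h import *
yaw=-np.radians(11.1); c,s=np.cos(yaw),np.sin(yaw)
for dx in(-.11,): plan([.5766+c*dx,-.3675+s*dx,.232+.035],yaw)
E
```

```text
t 8.4 tcp [ 0.4629 -0.1658  0.2695] F [ 0.1 -0.1 -4.7] w 0.255 g 44.9851655960083
shift [-0.0193 -0.1796  0.0025] turn [-0.01 -0.01  6.79]
```

Emit:
play_rows(commands=[0.015, -0.003, -0.027, 0, 0, 0, 1, 0.015, -0.006, -0.056, 0, 0, 0, 2.2, 0.015, -0.009, -0.085, 0, 0, 0, 3.5, 0.015, -0.012, -0.113, 0.001, 0, 0, 4.8, 0.015, -0.015, -0.14, 0.002, 0, 0, 6, 0.015, -0.018, -0.162, 0.0025, 0, 0, 6.8, 0.015, -0.019, -0.175, 0.0025, 0, 0, 6.8, 0.015, -0.019, -0.1795, 0.0025, 0, 0, 6.8])

```text
t: 9.4
tcp_pos: [0.4685, -0.345, 0.267]
ee_rot: [-0.0, 0.096, 0.995, 0.0]
contact_force: [0.4, 0.7, -5.4]
width: 0.257
grasp_force: 45.0
```

```bash
python3 - <<'E'
from h import *
yaw=-np.radians(11.1); c,s=np.cos(yaw),np.sin(yaw); O=np.array([.5766,-.3675])
p=env.camera("side"); 
for dx in(-.11,0): plan([.5766+c*dx,-.3675+s*dx,.232+.035],yaw)
q=env.camera("top")
for n,k in(("side",p),("top",q)):
    W=cloud(k); m=(k["z_map"]>0)&(W[...,2]>.2)&(W[...,2]<.222)
    D=W[...,:2]-O; L=np.stack([D@[c,s],D@[-s,c]],-1)
    for a,b in((.01,.05),(-.05,-.01)):
        mm=m&(L[...,0]>-.03)&(L[...,0]<.1)&(L[...,1]>a)&(L[...,1]<b)
        t=L[mm]; z=W[mm][:,2]
        if len(t)<3: print(n,'none'); continue
        pf=np.polyfit(t[:,0],t[:,1],1)
        print(n,len(t),"xmin",np.percentile(t[:,0],[0,3]).round(4),"y=",pf.round(4),"V:",[ (round(x,3),round(float(z[abs(t[:,0]-x)<.003].mean()),4)) for x in np.arange(-.016,.04,.006) if (abs(t[:,0]-x)<.003).any()])
a=cv2.resize(p["color"][120:330,250:470],None,fx=1.8,fy=1.8,interpolation=2);b=cv2.resize(q["color"][110:260,310:450],None,fx=2.5,fy=2.5,interpolation=2)
im=np.zeros((400,800,3),np.uint8); im[:a.shape[0],:a.shape[1]]=a; im[:b.shape[0],420:420+b.shape[1]]=b
cv2.imwrite("pics/s3.png",im[...,::-1])
E
```

```text
t 9.45 tcp [ 0.4685 -0.3449  0.267 ] F [-0.3  0.9 -5.9] w 0.257 g 44.98509407043457
shift [-0.0005 -0.0013  0.    ] turn [ 0.01 -0.01  0.05]
t 9.45 tcp [ 0.4685 -0.3449  0.267 ] F [-0.3  0.9 -5.9] w 0.257 g 44.98509407043457
shift [-0.1105 -0.0014 -0.    ] turn [ 0.01 -0.01  0.05]
side 254 xmin [-0.0238 -0.0201] y= [-0.0158  0.026 ] V: [(np.float64(-0.016), 0.2123), (np.float64(-0.01), 0.2056), (np.float64(-0.004), 0.2031), (np.float64(0.002), 0.2032), (np.float64(0.008), 0.2044), (np.float64(0.014), 0.2075), (np.float64(0.02), 0.2094), (np.float64(0.026), 0.2103), (np.float64(0.032), 0.2107), (np.float64(0.038), 0.2106)]
side 313 xmin [-0.0233 -0.0193] y= [-0.0295 -0.0257] V: [(np.float64(-0.016), 0.2138), (np.float64(-0.01), 0.2062), (np.float64(-0.004), 0.2034), (np.float64(0.002), 0.2034), (np.float64(0.008), 0.2045), (np.float64(0.014), 0.2074), (np.float64(0.02), 0.2098), (np.float64(0.026), 0.2105), (np.float64(0.032), 0.2098), (np.float64(0.038), 0.2095)]
top 269 xmin [-0.0201 -0.016 ] y= [-0.0048  0.0266] V: [(np.float64(-0.016), 0.2174), (np.float64(-0.01), 0.2115), (np.float64(-0.004), 0.2044), (np.float64(0.002), 0.203), (np.float64(0.008), 0.205), (np.float64(0.014), 0.2064), (np.float64(0.02), 0.21), (np.float64(0.026), 0.2113), (np.float64(0.032), 0.2104), (np.float64(0.038), 0.2117)]
top 163 xmin [0.0378 0.0426] y= [ 0.0183 -0.0257] V: [(np.float64(0.038), 0.2103)]
```

View pics/s3.png

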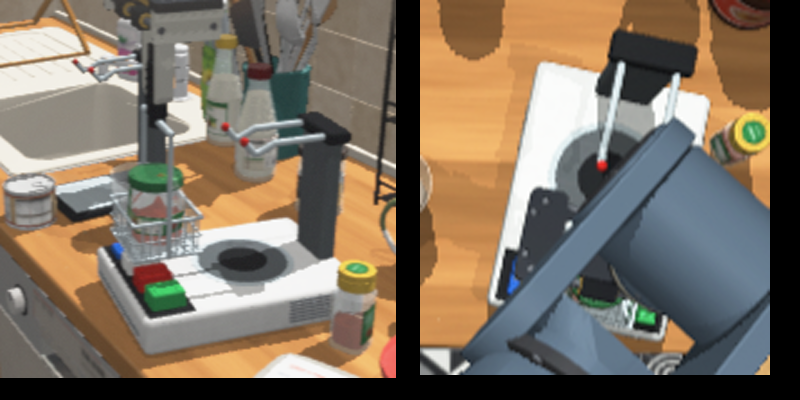

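The basket (157, 215) is level in front of the hook above the keys. The measured Vs match the estimated frame: prongs at ±26 mm, dip at x ≈ 0–2 mm. Next: in, then down.

Emit:
play_rows(commands=[0.015, -0.004, -0.001, 0, 0, 0, 0, 0.015, -0.014, -0.0013, 0, 0, 0, 0, 0.015, -0.03, -0.0015, 0, 0, 0, 0, 0.015, -0.05, -0.0015, 0, 0, 0, 0, 0.015, -0.072, -0.0015, 0, 0, 0, 0, 0.015, -0.092, -0.0015, 0, 0, 0, 0, 0.015, -0.106, -0.0015, 0, 0, 0, 0, 0.015, -0.111, -0.0015, 0, 0, 0, 0])

```text
t: 10.5
tcp_pos: [0.5783, -0.3668, 0.2667]
ee_rot: [-0.0, 0.096, 0.995, 0.0]
contact_force: [-0.4, 1.2, -6.4]
width: 0.257
grasp_force: 45.0
```

```bash
python3 - <<'E'
from h import *
yaw=-np.radians(11.1)
plan([.5766,-.3675,.232],yaw)
p=env.camera("side"); c=p["color"][120:330,290:510]; cv2.imwrite("pics/s4.png",cv2.resize(c,None,fx=2.7,fy=2.7)[...,::-1])
E
```

```text
t 10.5 tcp [ 0.5783 -0.3668  0.2667] F [-0.4  1.2 -6.4] w 0.257 g 44.98468995094299
shift [ 0.0015 -0.001   0.0347] turn [ 0.01 -0.01  0.1 ]
```

View pics/s4.png

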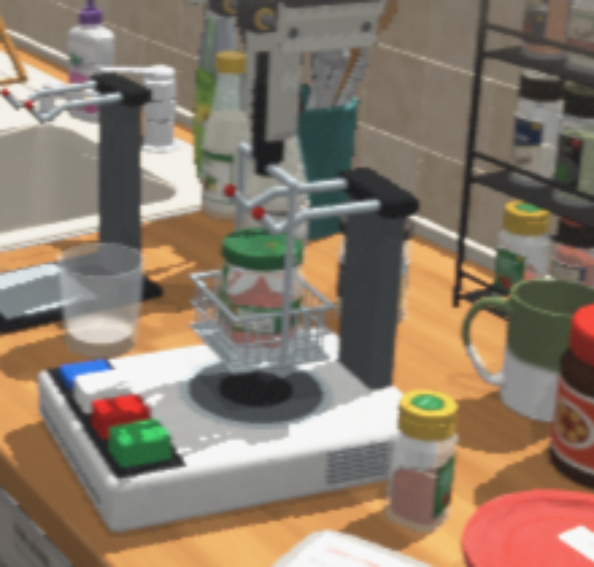

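The bar (285, 180) is above the prongs (tips at 230,190 and 258,214), with the jar lid below them. Lowering into the Vs.

Emit:
play_rows(commands=[0.015, 0.001, -0.0005, 0.004, 0, 0, 0, 0.015, 0.001, -0.001, 0.01, 0, 0, 0, 0.015, 0.001, -0.001, 0.016, 0, 0, 0, 0.015, 0.001, -0.001, 0.022, 0, 0, 0, 0.015, 0.001, -0.001, 0.027, 0, 0, 0, 0.015, 0.001, -0.001, 0.031, 0, 0, 0, 0.015, 0.001, -0.001, 0.0335, 0, 0, 0, 0.015, 0.001, -0.001, 0.0335, 0, 0, 0])

```text
t: 11.55
tcp_pos: [0.576, -0.368, 0.2335]
ee_rot: [-0.0, 0.096, 0.995, 0.0]
contact_force: [0.5, 0.6, -5.4]
width: 0.258
grasp_force: 45.0
```

Emit:
play_rows(commands=[0.015, 0, 0, 0.0005, 0, 0, 0, 0.015, 0, 0, 0.001, 0, 0, 0, 0.015, 0, 0, 0.0015, 0, 0, 0, 0.015, 0, 0, 0.0015, 0, 0, 0])

```text
t: 12.05
tcp_pos: [0.5762, -0.3681, 0.2324]
ee_rot: [0.0, 0.096, 0.995, -0.0]
contact_force: [0.9, -0.1, -3.3]
width: 0.257
grasp_force: 45.0
```

Contact is beginning; a little further.

Emit:
play_rows(commands=[0.015, 0, 0, 0.0005, 0, 0, 0, 0.015, 0, 0, 0.0008, 0, 0, 0, 0.015, 0, 0, 0.0008, 0, 0, 0])

```text
t: 12.42
tcp_pos: [0.5763, -0.3681, 0.232]
ee_rot: [0.001, 0.096, 0.995, -0.0]
contact_force: [0.4, 0.0, 1.1]
width: 0.257
grasp_force: 45.0
```

Weight is on the Vs. Opening slowly.

Emit:
play_rows(commands=[0.025, 0, 0, 0, 0, 0, 0, 0.028, 0, 0, 0, 0, 0, 0, 0.032, 0, 0, 0, 0, 0, 0, 0.04, 0, 0, 0, 0, 0, 0, 0.05, 0, 0, 0, 0, 0, 0, 0.06, 0, 0, 0, 0, 0, 0, 0.06, 0, 0, 0, 0, 0, 0, 0.06, 0, 0, 0, 0, 0, 0], squeeze=5)

```text
t: 13.42
tcp_pos: [0.5761, -0.368, 0.2313]
ee_rot: [-0.0, 0.096, 0.995, -0.0]
contact_force: [0.6, -0.3, 0.8]
width: 0.643
grasp_force: 0.0
```

```bash
python3 - <<'E'
from h import *
yaw=-np.radians(11.1)
plan([.5763,-.3681,.33],yaw)
p=env.camera("side"); c=p["color"][120:330,290:510]; cv2.imwrite("pics/s5.png",cv2.resize(c,None,fx=2.7,fy=2.7)[...,::-1])
E
```

```text
t 13.425 tcp [ 0.5761 -0.368   0.2313] F [ 0.6 -0.3  0.8] w 0.643 g 0.0
shift [-0.0002 -0.0001 -0.0987] turn [-0.   -0.    0.05]
```

View pics/s5.png

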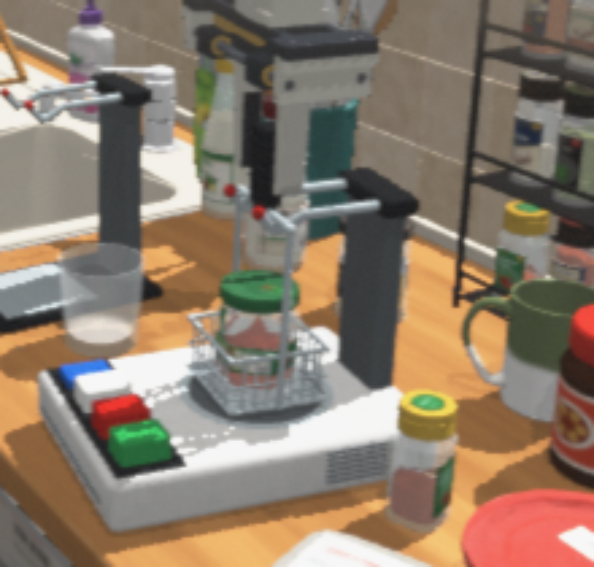

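Basket hangs level in both Vs (bar at 285, 220; tips at 230,190 and 260,213), fingers clear. Rising, then backing off to the red key (120, 413).

Emit:
play_rows(commands=[0.06, 0, 0, -0.006, 0, 0, 0, 0.06, 0, 0, -0.016, 0, 0, 0, 0.06, 0, 0, -0.03, 0, 0, 0, 0.06, 0, 0, -0.05, 0, 0, 0, 0.06, 0, 0, -0.07, 0, 0, 0, 0.06, 0, 0, -0.09, 0, 0, 0, 0.06, 0, 0, -0.1, 0, 0, 0, 0.06, 0, 0, -0.1, 0, 0, 0])

```text
t: 14.48
tcp_pos: [0.5762, -0.3681, 0.3321]
ee_rot: [0.001, 0.096, 0.995, -0.0]
contact_force: [-0.3, 0.6, 0.2]
width: 0.642
grasp_force: 0.0
```

Emit:
play_rows(commands=[0.03, 0.01, -0.002, 0, 0, 0, 0, 0.0, 0.03, -0.005, 0, 0, 0, 0, 0.0, 0.055, -0.01, 0, 0, 0, 0, 0.0, 0.08, -0.015, 0, 0, 0, 0, 0.0, 0.105, -0.02, 0, 0, 0, 0, 0.0, 0.12, -0.021, 0, 0, 0, 0, 0.0, 0.125, -0.021, 0, 0, 0, 0, 0.0, 0.125, -0.021, 0, 0, 0, 0])

```text
t: 15.48
tcp_pos: [0.4495, -0.3645, 0.3313]
ee_rot: [0.0, 0.096, 0.995, 0.0]
contact_force: [0.0, -1.2, 0.2]
width: 0.005
grasp_force: 0.0
```

```bash
python3 - <<'E'
from h import *
yaw=-np.radians(11.1); c,s=np.cos(yaw),np.sin(yaw)
x,y=-.125,-.021
plan([.5766+c*x-s*y,-.3675+s*x+c*y,.085],yaw)
p=env.camera("side"); W=cloud(p)
for k in("red_key","white_key","green_key"):
    for m in env.masks_of(p,k)[:1]:
        q=W[m["mask"]&(abs(W[...,2]-.07)<.004)]; print(k,m["score"],q.min(0),q.max(0))
E
```

```text
t 15.475 tcp [ 0.4495 -0.3645  0.3313] F [ 0.  -1.2  0.2] w 0.005 g 0.0
shift [-0.0003  0.0005  0.2463] turn [0.   0.   0.05]
red_key 0.58 [ 0.42566241 -0.39272091  0.06600711] [ 0.4715061  -0.34911257  0.07359959]
white_key 0.8 [ 0.43722686 -0.3415981   0.06603948] [ 0.47965866 -0.3084404   0.0739325 ]
green_key 0.66 [ 0.42188406 -0.42395052  0.06604315] [ 0.46138935 -0.39137251  0.07323441]
```

Emit:
play_rows(commands=[0.0, 0, 0, 0.02, 0, 0, 0, 0.0, 0, 0, 0.055, 0, 0, 0, 0.0, 0, 0, 0.095, 0, 0, 0, 0.0, 0, 0, 0.14, 0, 0, 0, 0.0, 0, 0, 0.185, 0, 0, 0, 0.0, 0, 0, 0.222, 0, 0, 0, 0.0, 0, 0, 0.244, 0, 0, 0, 0.0, 0, 0, 0.246, 0, 0, 0])

```text
t: 16.68
tcp_pos: [0.449, -0.364, 0.0839]
ee_rot: [-0.001, 0.096, 0.995, 0.001]
contact_force: [-0.1, -1.1, 0.5]
width: 0.006
grasp_force: 0.0
```

Emit:
play_rows(commands=[0.0, 0, 0, 0.008, 0, 0, 0, 0.0, 0, 0, 0.014, 0, 0, 0, 0.0, 0, 0, 0.02, 0, 0, 0, 0.0, 0, 0, 0.025, 0, 0, 0, 0.0, 0, 0, 0.028, 0, 0, 0, 0.0, 0, 0, 0.03, 0, 0, 0, 0.0, 0, 0, 0.03, 0, 0, 0])

```text
t: 17.55
tcp_pos: [0.4495, -0.3648, 0.0554]
ee_rot: [0.0, 0.096, 0.995, -0.0]
contact_force: [0.5, -0.9, 2.0]
width: 0.009
grasp_force: 0.9
```

Emit:
play_rows(commands=[0.0, 0, 0, 0.001, 0, 0, 0, 0.0, 0, 0, 0.0015, 0, 0, 0, 0.0, 0, 0, 0.0015, 0, 0, 0])

```text
t: 17.92
tcp_pos: [0.4497, -0.3649, 0.055]
ee_rot: [0.0, 0.096, 0.995, -0.0]
contact_force: [-1.6, 2.0, 13.9]
width: 0.004
grasp_force: 6.8
```

Emit:
play_rows(commands=[0.0, 0, 0, -0.006, 0, 0, 0, 0.0, 0, 0, -0.015, 0, 0, 0, 0.0, 0, 0, -0.035, 0, 0, 0, 0.0, 0, 0, -0.065, 0, 0, 0, 0.0, 0, 0, -0.105, 0, 0, 0, 0.0, 0, 0, -0.15, 0, 0, 0, 0.0, 0, 0, -0.19, 0, 0, 0, 0.0, 0, 0, -0.21, 0, 0, 0])

```text
t: 18.92
tcp_pos: [0.4495, -0.3647, 0.2664]
ee_rot: [0.001, 0.096, 0.995, -0.001]
contact_force: [0.4, -0.2, -0.5]
width: 0.005
grasp_force: 0.0
```

```bash
python3 - <<'E'
from h import *
p=env.camera("side"); W=cloud(p); print(env.sense()["tcp_pos"])
yaw=-np.radians(11.1); c,s=np.cos(yaw),np.sin(yaw); D=W[...,:2]-[.5766,-.3675]
L=np.stack([D@[c,s],D@[-s,c]],-1)
for n,y in(("blue",.063),("white",.021),("red",-.021),("green",-.063)):
    m=(abs(L[...,0]+.122)<.014)&(abs(L[...,1]-y)<.009); print(n,np.median(W[m][:,2]))
for k in("tin_a_mid","tumbler_mid","spice_mid","jar_mid","basket_grip"):
    for m in env.masks_of(p,k)[:1]: print(k,np.median(W[m["mask"]],0).round(3))
cv2.imwrite("pics/s6.png",cv2.resize(p["color"][110:330,240:480],None,fx=2.5,fy=2.5)[...,::-1])
E
```

```text
[ 0.44993174 -0.36519036  0.26816059]
blue 0.07139110633541701
white 0.070929000014048
red 0.2800926795663065
green 0.4355330813914753
tin_a_mid [ 0.428 -0.06   0.043]
tumbler_mid [ 0.552 -0.162  0.06 ]
spice_mid [ 0.608 -0.523  0.057]
jar_mid [ 0.556 -0.386  0.117]
basket_grip [ 0.567 -0.38   0.103]
```

View pics/s6.png

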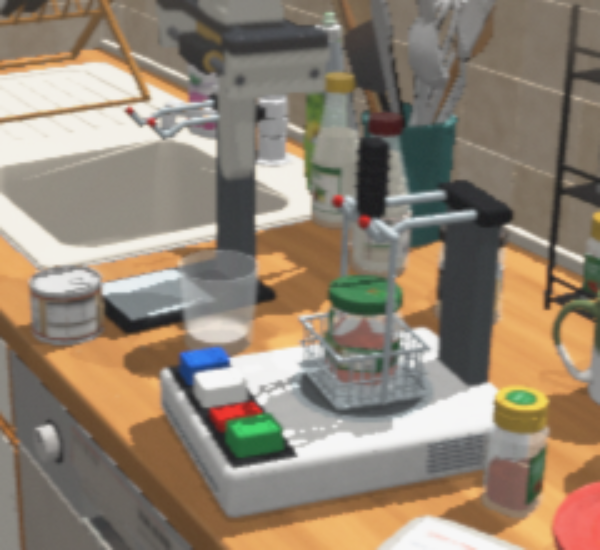

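The picture shows red (235, 413) latched low and blue (205, 362) up. White and green are up, the basket hangs level, and the tin, tumbler and spice jar haven't moved.

```bash
python3 -c "
from workcell import env
print(env.finish_job())"
```

```text
the job is handed in; nothing more can be done
None
```

The basket hangs level on the warmer's hook, red is latched down with blue up, white and green weren't pressed, the tin, tumbler and spice jar haven't moved, and the job is handed in (no verdict was returned).

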